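# Open a locked key drawer through its emergency-release slot

## Task

The key drawer is locked and its key is lost: take the release rod from its wooden stand, put it down through the narrow slot in the top of the grey box, feel for the latch tab hidden between two rigid guards and press it gently down until the drawer springs fully out. Never force the rod against the box (light contact, nowhere near 30 N). Then put the rod back upright in its stand, all the way down, and leave the other things where they are.

Things in the scene. Friction and masses are not known exactly. Their poses are not given: they have to be found in the camera images.
- keybox: The key drawer unit: a fixed grey sheet-steel box, 200 (x, front to back) x 220 (y) x 110 mm high; origin at the centre of its underside; its front (drawer side) faces its -x. In its flat top, 30 mm behind the middle, is one narrow slot with a thin bright steel frame round it; the drawer fills the lower half of the front.
- slot (a point): Centre of the slot, level with the box's top (110 mm above the table); axes as the box's, y along the slot. The slot is 10 mm wide (x), 96 mm long (y), chamfered 2 mm, in a panel 8 mm thick. Under it, unmeasured, to be felt for: the latch tab between two guards, all wider than the slot in x. The tab's centre lies within 22 mm of the slot's middle along y.
- slot_deck (a point): Point below the slot's centre on the rigid deck, 58 mm below the box's top, that floors the latch space. Each guard is an upright rigid steel block, 8 mm long (y), from the deck up to 20 mm below the box's top. The gap between the two is 13 mm (y); in its middle stands the tab, 11 mm long (y), its upper face 24 to 38 mm below the box's top. Beyond the guards the space is empty.
- drawer (a joint): How far the drawer of the key drawer unit stands out towards the box's -x, in m: 0 shut (up to 0.002 of play while latched), 0.04 fully out. Pushed straight down, the tab yields against a spring (4 N at first, 7 N after 6 mm, where it frees the drawer) and stops hard at 9 mm. A spring then drives the drawer out in about half a second and it stays out.
- rod: The release rod (loose, about 0.1 kg), upright: a round steel shank 7 mm in diameter and 80 mm long, below a black square handle 16 x 16 x 60 mm (from 80 to 140 mm above the tip). Origin at the tip (lower end), z up along the rod, x and y across the handle's flats.
- rod_tip (a point): The rod's lower end (its origin).
- stand: The rod's wooden stand: a fixed block 75 x 75 x 85 mm high, origin at the centre of its underside. A square hole 13 x 13 mm with a 2 mm chamfer goes through its middle from top to bottom; the rod's shank hangs in it with the foot of the handle resting on the block's top, the tip 5 mm above the table.
- tape: Bystander: roll of tape lying flat near the stand, 90 mm across, 24 mm high.
- stamp_pad: Bystander: dark stamp-pad tin, 50 x 80 x 14 mm, lying on top of the key drawer unit in front of the slot.
- punch: Bystander: hole punch with a blue arm, about 130 x 100 x 65 mm.
- carton: Bystander: small cardboard carton, 120 x 160 x 70 mm.
- mug: Bystander: white mug, 80 mm across, 90 mm high.
- glue: Bystander: glue bottle, 44 mm across, 100 mm high.
- stapler: Bystander: desk stapler, 130 x 36 x 50 mm.
Not all that is in view belongs to the job. Leave any turquoise look-alike of the stand alone.

How it is judged:
By the outcome, as a careful person would: the job done as asked, in the order asked, and still so for the second after the job is handed in, with the robot touching nothing.
It also fails if it takes over 58 s, if anything falls off the work surface, if the arm or the gripper's body presses on something with over 40 N, if the wrist force passes 120 N, or if a joint passes its speed limit or range.

## Robot

A 6-joint arm with a two-finger parallel gripper is mounted at the origin on the work surface. World frame = base frame: x ahead of the robot, y to its left, z up, the work surface at z = 0. Lengths are in m, angles in rad, forces in N, time in s.
With the tool pointing down it reaches from about 0.225 to 0.875 m from the base axis. Payload 3.4 kg.
Tool frame: the origin (TCP) lies at the very end of the fingers, on their centre line; the grasp point (between the pads) lies 19 mm behind it; z points along the fingers, y is the direction in which the jaws open and shut (so a half turn about z gives the same grasp; the last joint's range is limited). The gripper opens to 85 mm and grips with 20 to 120 N. Pads are 22 mm wide; open, the fingers measure 114 mm over their backs; the gripper's body (76 mm by 85 mm) begins 54 mm behind the grasp point. The pads swing forward as they close: fully open they stand 13 mm farther back than shut.
Start: joints at [1.171, 0.276, 1.505, -0, 1.361, -0.121], TCP at [0.158, 0.553, 0.231] pointing down, gripper open.
Joint ranges: [-2.89, 2.89], [-0.75, 2.08], [0.22, 2.7], [-1.18, 4.32], [0.11, 2.71], [-2.7, 2.7]. Speed limits (rad/s): [2.57, 2.57, 3.14, 3.14, 3.14, 3.14].

## Interface

Orientations are given as a unit quaternion [w, x, y, z].
In Python, from station import r gives the robot as it stands. Calls block until the motion is done:
- r.move_pose(position, orientation): joint-space move of the TCP to a pose.
- r.movel(position, attitude=None, max_speed=0.15): straight line of the TCP; attitude=None keeps the orientation; max_speed is the mean speed in m/s.
- r.move_j(angles): joint-space move.
- r.grip(opening): finger opening in m; the grip force is fixed at half the most; returns when the fingers have stopped.
- r.hold(seconds).
- r.inverse_kinematics(position, orientation): joint angles nearest the present ones, or None.
- r.read_state(): the state.
- r.read_camera(name): name is "scene" or "top"; returns the picture (384x512x3 uint8, red, green, blue); there is no depth.
- r.camera_params(name): a dict with "camera_matrix" (3x3 intrinsics, pixels), "R" (3x3) and "t" (3): a world point X has camera coordinates R X + t. Camera axes: x right, y down, z forward; pixel columns grow to the right and rows downward; lengths in m; the calibration is good to about 2 mm. A picture is of the moment at which its call begins. camera_params takes no time and is no camera call.
A pose or a line that the arm cannot do raises r.MotionError and nothing moves.
- r.sign_off(): hands the job in, once; it reports no verdict.
The state is a dict: "clock": time; "joint_positions": joint angles; "qd": joint speeds; "joint_torque": joint torques, N m; "eef_pos": TCP position; "eef_rot": TCP orientation; "wrist_force": force on the tool from outside, world axes, zero at the start; "torque": the same for the moment, N m; "finger_gap": finger opening in m.
Only numpy, scipy, OpenCV 4.12 (cv2) and the standard library are available. Lean on these libraries where they do the work, as an engineer would, in place of code of your own. Each camera call takes 0.05 s, during which the arm holds its last target.

## Working session

There is one attempt and no reset: what is moved stays moved. The work goes in short steps, each a Python script; the robot and the scene stay as the last script left them, time stands still between calls to the robot, and variables do not carry over. Pictures are saved under pics/ and viewed, and the job is handed in when it is done.

```bash
ls; mkdir -p pics; python3 - <<'E'
from station import r
import cv2
for n in("scene","top"):
    im=r.read_camera(n); cv2.imwrite(f"pics/{n}0.png",cv2.cvtColor(im,cv2.COLOR_RGB2BGR))
    p=r.camera_params(n); print(n,p)
print(r.read_state())
E
```

```text
pics
scene {'camera_matrix': array([[431.63219153,   0.        , 258.7265962 ],
       [  0.        , 431.63219153, 186.72711832],
       [  0.        ,   0.        ,   1.        ]]), 'R': array([[-0.60799442,  0.79381541, -0.01413771],
       [ 0.57000824,  0.42404351, -0.7037597 ],
       [-0.55266029, -0.43594058, -0.71029741]]), 't': array([ 0.2942942, -0.2745388,  1.6708912])}
top {'camera_matrix': array([[360.99705389,   0.        , 259.6408238 ],
       [  0.        , 360.99705389, 187.7629756 ],
       [  0.        ,   0.        ,   1.        ]]), 'R': array([[-0.01169956, -0.99984753, -0.01296302],
       [-0.98809655,  0.01354878, -0.15323723],
       [ 0.1533895 ,  0.01101591, -0.9881044 ]]), 't': array([0.05135853, 0.5732558 , 1.08163526])}
{'clock': 0.1, 'joint_positions': array([ 1.17100834e+00,  2.76516395e-01,  1.50601710e+00,  1.58935271e-05,
        1.36071622e+00, -1.20988833e-01]), 'qd': array([ 0.00020046, -0.00021288, -0.00484094,  0.00081277,  0.00041787,
       -0.00166369]), 'joint_torque': array([ 8.23794671e-04, -4.17707527e+01, -2.46402687e+01, -8.40455573e-05,
        5.98475963e-03,  4.08141659e-06]), 'eef_pos': array([0.15804524, 0.55235169, 0.23053077]), 'eef_rot': array([-2.20818024e-04,  1.38950142e-01,  9.90299031e-01, -7.98597340e-04]), 'wrist_force': array([0.48098604, 0.03539788, 0.37639473]), 'torque': array([ 0.01907182, -0.05678424, -0.04220539]), 'finger_gap': 0.0851039377634195}
```

View pics/scene0.png

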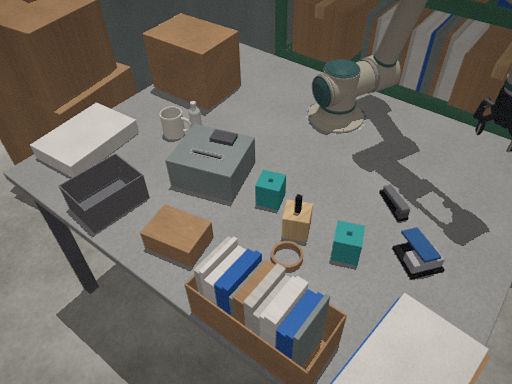

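View pics/top0.png

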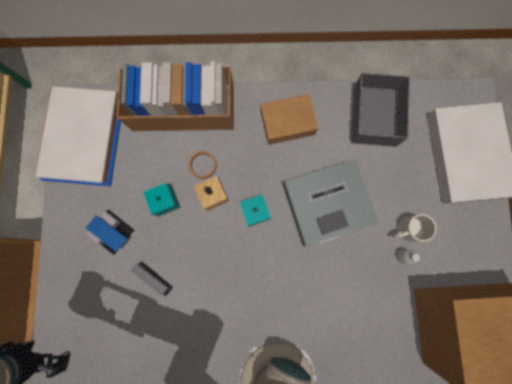

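The wooden stand with the rod is at top (209,191) and scene (297,218). The possible mix-ups are the turquoise blocks at top (160,199)/(255,210), which are scene (348,243)/(270,190). The description says wooden with a black handle, so I choose the one at (209,191). I'll check that with close crops.

```bash
python3 - <<'E'
import cv2,numpy as np
t=cv2.imread("pics/top0.png");s=cv2.imread("pics/scene0.png")
a=cv2.resize(t[150:260,140:390],None,fx=3.2,fy=3.2,interpolation=cv2.INTER_CUBIC)
b=cv2.resize(s[110:280,150:380],None,fx=3.4,fy=3.4,interpolation=cv2.INTER_CUBIC)
cv2.imwrite("pics/ct.png",a);cv2.imwrite("pics/cs.png",b)
E
```

```text
(no output)
```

View pics/ct.png

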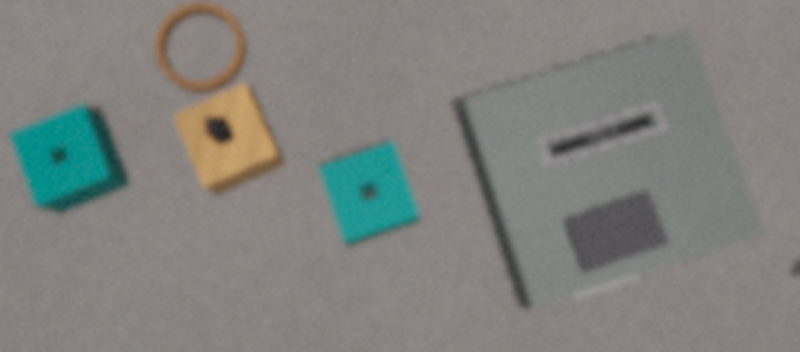

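View pics/cs.png

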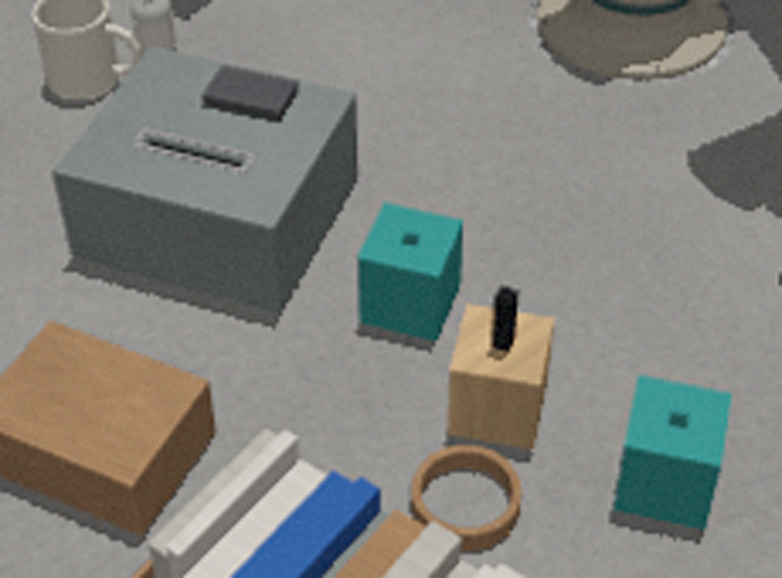

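The crops confirm it: the black handle stands upright in the wooden block, and the turquoise blocks have empty holes. The slot is at about top (328,191). Next I'll measure in both views.

```bash
cat > h.py <<'E'
import numpy as np,cv2
def cast(p,uv,z):
    uv=np.atleast_2d(np.asarray(uv,float)); K=p["camera_matrix"];R=p["R"];t=p["t"]
    d=(np.c_[uv,np.ones(len(uv))]@np.linalg.inv(K).T)@R; C=-R.T@t
    return C+d*((z-C[2])/d[:,2])[:,None]
def proj(p,X):
    c=np.atleast_2d(X)@p["R"].T+p["t"]; q=c@p["camera_matrix"].T; return q[:,:2]/q[:,2:]
def rect(p,mask,z):
    m=(mask>0).astype(np.uint8); cs,_=cv2.findContours(m,cv2.RETR_EXTERNAL,cv2.CHAIN_APPROX_NONE)
    c=max(cs,key=cv2.contourArea)[:,0]; P=cast(p,c,z)[:,:2]
    (cx,cy),(w,h),a=cv2.minAreaRect((P*1000).astype(np.float32))
    ys,xs=np.nonzero(m); Q=cast(p,np.c_[xs,ys],z)[:,:2]
    return (round(cx,1),round(cy,1)),(round(w,1),round(h,1)),round(a,1),"centroid",(Q.mean(0)*1000).round(1),len(Q)
E
python3 - <<'E'
from station import r
from h import *
import cv2
for n in("scene","top"):
    p=r.camera_params(n); im=cv2.imread(f"pics/{n}0.png"); hsv=cv2.cvtColor(im,cv2.COLOR_BGR2HSV); g=im.max(2)
    def win(m,x0,x1,y0,y1):
        o=np.zeros_like(m);o[y0:y1,x0:x1]=m[y0:y1,x0:x1];return o
    W=dict(scene=(280,316,190,242),top=(190,232,172,215))[n]
    wood=((hsv[...,0]<25)&(hsv[...,1]>70)&(g>90)).astype(np.uint8)*255
    wood=win(wood,*W); vals=g[wood>0]; th,_=cv2.threshold(vals.reshape(-1,1),0,255,cv2.THRESH_OTSU); print(n,"otsu",th,np.percentile(vals,[5,25,50,75,95]))
    top=((wood>0)&(g>th)).astype(np.uint8)*255; top=cv2.morphologyEx(top,cv2.MORPH_OPEN,np.ones((2,2)))
    print("stand",rect(p,top,.085))
    hb=win(((g<60)*255).astype(np.uint8),*W); cs,_=cv2.findContours(hb,0,2); print("handle",[cv2.boundingRect(c) for c in cs])
    S=dict(scene=(186,228,145,162),top=(306,352,180,203))[n]
    bx=win(np.uint8(255)*np.ones_like(g),*S)
    print("slotvals",np.percentile(g[bx>0],[2,10,50,90,98]))
    dark=win(((g<80)*255).astype(np.uint8),*S); print("slot dark",rect(p,dark,.11))
    br=win(((g>150)*255).astype(np.uint8),*S); print("frame",rect(p,cv2.morphologyEx(br|dark,cv2.MORPH_CLOSE,np.ones((3,3))),.11))
    box=((hsv[...,0]>60)&(hsv[...,0]<110)&(hsv[...,1]>12)&(hsv[...,1]<70)).astype(np.uint8)*255
    box=cv2.morphologyEx(cv2.morphologyEx(box,cv2.MORPH_OPEN,np.ones((3,3))),cv2.MORPH_CLOSE,np.ones((9,9)))
    B=dict(scene=(160,265,120,200),top=(275,385,150,255))[n]; print("box",rect(p,win(box,*B),.11))
    v=im.copy(); v[top>0]=(0,0,255); v[dark>0]=(255,0,255); v[br>0]=(0,255,0)
    x0,y0=min(W[0],S[0])-5,min(W[2],S[2])-10
    cv2.imwrite(f"pics/m_{n}.png",cv2.resize(v[y0:y0+110,x0:x0+180],None,fx=4,fy=4,interpolation=0))
E
```

```text
scene otsu 155.0 [107. 113. 125. 194. 205.]
stand ((560.6, 200.8), (74.7, 74.7), 24.4, 'centroid', array([563.3, 202.7]), 424)
handle [(295, 195, 7, 18)]
slotvals [ 50.52 111.   139.   145.   153.  ]
slot dark ((552.6, -150.5), (5.4, 91.4), 16.5, 'centroid', array([ 553.4, -151.5]), 35)
frame ((550.1, -154.6), (25.7, 113.4), 15.5, 'centroid', array([ 553. , -157.4]), 84)
box ((635.5, -82.7), (210.2, 88.2), 89.5, 'centroid', array([615.7, -77.1]), 1048)
top otsu 158.0 [119. 149. 182. 191. 197.]
stand ((554.4, 191.0), (76.3, 76.3), 23.7, 'centroid', array([553.8, 190.5]), 564)
handle [(206, 188, 5, 5)]
slotvals [ 63.  96. 131. 137. 142.]
slot dark ((540.9, -126.6), (7.4, 31.6), 17.7, 'centroid', array([ 548.5, -153.3]), 55)
frame ((540.9, -126.6), (7.4, 31.6), 17.7, 'centroid', array([ 548.6, -153.8]), 57)Traceback (most recent call last):
  File "<stdin>", line 21, in <module>
  File "h.py", line 10, in rect
    c=max(cs,key=cv2.contourArea)[:,0]; P=cast(p,c,z)[:,:2]
      ~~~^^^^^^^^^^^^^^^^^^^^^^^^
ValueError: max() iterable argument is empty
```

```bash
cat > m.py <<'E'
from station import r
from h import *
import cv2
out=[]
for n in("scene","top"):
    p=r.camera_params(n); im=cv2.imread(f"pics/{n}0.png")
    # overlay hypotheses: stand corners at both estimates
    sc=9
    W=dict(scene=(276,320,186,246),top=(186,236,168,218))[n]
    c=cv2.resize(im[W[2]:W[3],W[0]:W[1]],None,fx=sc,fy=sc,interpolation=0)
    for (x,y,a),col in(((.5606,.2008,24.4),(0,0,255)),((.5544,.1910,23.7),(255,0,0))):
        A=np.deg2rad(a);R=np.array([[np.cos(A),-np.sin(A)],[np.sin(A),np.cos(A)]])
        for z in(.085,0):
            q=np.array([[1,1],[1,-1],[-1,-1],[-1,1]])*.0375@R.T+[x,y]
            u=proj(p,np.c_[q,[z]*4]); u=((u-[W[0],W[2]]+.5)*sc).astype(int)
            cv2.polylines(c,[u],True,col,1)
    out.append(c)
h=max(o.shape[0] for o in out)
out=[cv2.copyMakeBorder(o,0,h-o.shape[0],0,4,0) for o in out]
a=np.hstack(out); print(a.shape); cv2.imwrite("pics/ov1.png",cv2.resize(a,None,fx=.9,fy=.9))
E
python3 m.py
```

```text
(540, 854, 3)
```

View pics/ov1.png

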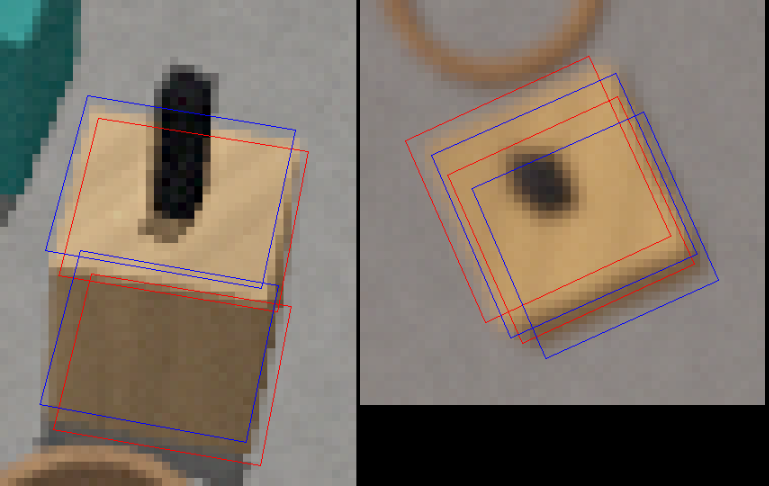

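```bash
cat >> h.py <<'E'
def quad(p,im,W,fmask,z,k=8,close=0):
    """fit 4 lines to face mask; return world corners/centre/angle"""
    x0,x1,y0,y1=W
    c=cv2.resize(im[y0:y1,x0:x1],None,fx=k,fy=k,interpolation=cv2.INTER_CUBIC)
    m=fmask(c).astype(np.uint8)*255
    if close: m=cv2.morphologyEx(m,cv2.MORPH_CLOSE,np.ones((close,close)))
    m=cv2.morphologyEx(m,cv2.MORPH_OPEN,np.ones((9,9)))
    cs,_=cv2.findContours(m,0,cv2.CHAIN_APPROX_NONE); cc=max(cs,key=cv2.contourArea)
    hull=cv2.convexHull(cc); hm=np.zeros_like(m); cv2.fillPoly(hm,[hull],255)
    P=cc[:,0].astype(float); px=(P+.5)/k-.5+[x0,y0]
    Q=cast(p,px,z)[:,:2]
    (cx,cy),(w,h),a=cv2.minAreaRect(Q.astype(np.float32)*1000)
    A=np.deg2rad(a)
    for it in range(3):
        ax=np.array([np.cos(A),np.sin(A)]);ay=np.array([-ax[1],ax[0]])
        D=Q*1000-[cx,cy];u=D@ax;v=D@ay
        L={}
        for name,s,t,half,oth in(("+u",u,v,w/2,h/2),("-u",-u,v,w/2,h/2),("+v",v,u,h/2,w/2),("-v",-v,u,h/2,w/2)):
            sel=(s>half-6-.0*half)&(abs(t)<.8*oth)
            for _ in range(3):
                f=np.polyfit(t[sel],s[sel],1); res=s-np.polyval(f,t); sel=sel&(abs(res)<1.5)
            L[name]=(f,sel.sum(),s[sel].std())
        dcu=(L["+u"][0][1]-L["-u"][0][1])/2; dcv=(L["+v"][0][1]-L["-v"][0][1])/2
        w=L["+u"][0][1]+L["-u"][0][1];h=L["+v"][0][1]+L["-v"][0][1]
        cx,cy=np.array([cx,cy])+ax*dcu+ay*dcv
        sl=[-L["+u"][0][0],L["-u"][0][0],L["+v"][0][0],-L["-v"][0][0]]
        A+=np.median(sl)
    return np.array([cx,cy]).round(1),round(w,1),round(h,1),round(np.rad2deg(A),1),np.rad2deg(sl).round(1),m
E
cat > m2.py <<'E'
from station import r
from h import *
for n in("scene","top"):
    p=r.camera_params(n); im=cv2.imread(f"pics/{n}0.png")
    W=dict(scene=(276,320,190,246),top=(186,236,172,218))[n]
    th=dict(scene=155,top=158)[n]
    def f(c):
        h=cv2.cvtColor(c,cv2.COLOR_BGR2HSV); s=h[...,1].astype(int)
        return ((c.max(2)>th)&(s>55))|((c.max(2)<85)&False)
    o=quad(p,im,W,f,.085,close=0); print(n,"stand",o[:-1]); cv2.imwrite(f"pics/q_{n}.png",o[-1])
    W=dict(scene=(160,265,118,200),top=(278,385,150,255))[n]
    def fb(c):
        h=cv2.cvtColor(c,cv2.COLOR_BGR2HSV)
        return (c.max(2)>(115))&(h[...,0]>60)&(h[...,0]<110)&(h[...,1]>16)
    o=quad(p,im,W,fb,.11,close=121); print(n,"box",o[:-1]); cv2.imwrite(f"pics/qb_{n}.png",cv2.resize(o[-1],None,fx=.45,fy=.45))
E
python3 m2.py; python3 -c "
import cv2,numpy as np
L=[cv2.imread(f'pics/{a}.png',0) for a in('q_scene','q_top','qb_scene','qb_top')]
H=max(l.shape[0] for l in L);a=np.hstack([cv2.copyMakeBorder(l,0,H-l.shape[0],0,4,0,value=100) for l in L]);cv2.imwrite('pics/qq.png',cv2.resize(a,None,fx=.5,fy=.5))"
```

```text
scene stand (array([558.9, 195.9]), np.float64(74.9), np.float64(74.7), np.float64(24.1), array([ 0.6,  0.1, -0.9, -0.1]))Traceback (most recent call last):
  File "m2.py", line 15, in <module>
    o=quad(p,im,W,fb,.11,close=121); print(n,"box",o[:-1]); cv2.imwrite(f"pics/qb_{n}.png",cv2.resize(o[-1],None,fx=.45,fy=.45))
  File "h.py", line 34, in quad
    f=np.polyfit(t[sel],s[sel],1); res=s-np.polyval(f,t); sel=sel&(abs(res)<1.5)
    raise TypeError("expected non-empty vector for x")
TypeError: expected non-empty vector for x
[ WARN:0@0.020] global loadsave.cpp:275 findDecoder imread_('pics/q_top.png'): can't open/read file: check file path/integrity
[ WARN:0@0.020] global loadsave.cpp:275 findDecoder imread_('pics/qb_scene.png'): can't open/read file: check file path/integrity
[ WARN:0@0.020] global loadsave.cpp:275 findDecoder imread_('pics/qb_top.png'): can't open/read file: check file path/integrity
Traceback (most recent call last):
AttributeError: 'NoneType' object has no attribute 'shape'
```

```bash
cat > m3.py <<'E'
from station import r
from h import *
vis=[]
for n in("scene","top"):
    p=r.camera_params(n); im=cv2.imread(f"pics/{n}0.png")
    W=dict(scene=(276,320,190,246),top=(186,236,172,218))[n]
    th=dict(scene=155,top=158)[n]
    def f(c):
        h=cv2.cvtColor(c,cv2.COLOR_BGR2HSV); s=h[...,1].astype(int)
        return ((c.max(2)>th)&(s>55))
    o=quad(p,im,W,f,.085); print(n,"stand",o[:-1])
    W=dict(scene=(184,232,140,168),top=(304,356,176,208))[n]; k=8
    c=cv2.resize(im[W[2]:W[3],W[0]:W[1]],None,fx=k,fy=k,interpolation=cv2.INTER_CUBIC)
    g=cv2.cvtColor(c,cv2.COLOR_BGR2GRAY).astype(float); bg=np.median(g); print("bg",bg)
    for nm,m in(("dark",g<bg-22),("bright",g>bg+6)):
        m=cv2.morphologyEx(m.astype(np.uint8),cv2.MORPH_OPEN,np.ones((5,5)))
        if nm=="bright": m=cv2.morphologyEx(m,cv2.MORPH_CLOSE,np.ones((13,13)))
        cs,_=cv2.findContours(m,0,1); cc=max(cs,key=cv2.contourArea)[:,0]
        Q=cast(p,(cc+.5)/k-.5+[W[0],W[2]],.11)[:,:2]*1000
        R=cv2.minAreaRect(Q.astype(np.float32)); print(n,nm,np.round(R[0],1),np.round(R[1],1),round(R[2],1))
        cv2.polylines(c,[cc],True,(0,0,255) if nm=="dark" else (0,255,0),1)
    vis.append(cv2.resize(c,None,fx=1.8,fy=1.2))
w=max(v.shape[1] for v in vis)
cv2.imwrite("pics/sl.png",np.vstack([cv2.copyMakeBorder(v,0,4,0,w-v.shape[1],0) for v in vis]))
E
python3 m3.py
```

```text
scene stand (array([558.9, 195.9]), np.float64(74.9), np.float64(74.7), np.float64(24.1), array([ 0.6,  0.1, -0.9, -0.1]))
bg 137.0
scene dark [ 483.5 -155.8] [31.  75.7] 36.4
scene bright [ 531.6 -114.5] [45.8 26.5] 61.2
top stand (array([557.8, 194.7]), np.float64(76.3), np.float64(75.8), np.float64(23.9), array([ 0.1, -0.1, -0.5,  0.7]))
bg 129.0
top dark [ 549.5 -155.3] [13.1 98.7] 16.4
top bright [ 540.  -124.1] [33.3 59.9] 13.9
```

View pics/sl.png

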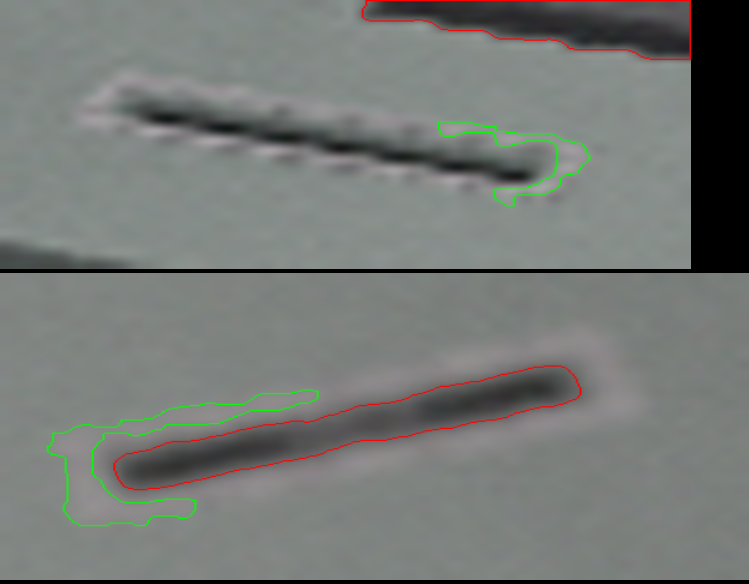

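```bash
cat > m4.py <<'E'
from station import r
from h import *
vis=[]
for n in("scene","top"):
    p=r.camera_params(n); im=cv2.imread(f"pics/{n}0.png")
    W=dict(scene=(184,232,144,164),top=(304,356,176,208))[n]; k=8
    c=cv2.resize(im[W[2]:W[3],W[0]:W[1]],None,fx=k,fy=k,interpolation=cv2.INTER_CUBIC)
    s=c[...,2].astype(float)-c[...,1]; s=cv2.GaussianBlur(s,(9,9),0)
    b=np.median(s); t=np.percentile(s,97); print(b,t)
    m=(s>(b+.5*(t-b))).astype(np.uint8)
    m=cv2.morphologyEx(m,cv2.MORPH_OPEN,np.ones((5,5)))
    g=cv2.cvtColor(c,cv2.COLOR_BGR2GRAY); m|=((g<105)&(np.indices(g.shape)[0]>40)).astype(np.uint8) if n=="top" else 0
    m=cv2.morphologyEx(cv2.copyMakeBorder(m,60,60,60,60,0,value=0),cv2.MORPH_CLOSE,np.ones((61,61)))[60:-60,60:-60]
    cs,_=cv2.findContours(m,0,1); cc=max(cs,key=cv2.contourArea)[:,0]
    Q=cast(p,(cc+.5)/k-.5+[W[0],W[2]],.11)[:,:2]*1000
    R=cv2.minAreaRect(Q.astype(np.float32)); M=cv2.moments(Q.astype(np.float32))
    print(n,np.round(R[0],1),np.round(R[1],1),round(R[2],1),"cent",round(M["m10"]/M["m00"],1),round(M["m01"]/M["m00"],1), "PA",np.rad2deg(.5*np.arctan2(2*M["mu11"],M["mu20"]-M["mu02"])).round(1))
    cv2.polylines(c,[cc],True,(0,0,255),1)
    if n=="top":
        cen=np.array([M["m10"],M["m01"]])/M["m00"]; A=np.deg2rad(16.5)
        ey=np.array([-np.sin(A),np.cos(A)])
        for z in(.11,.09):
          u=np.arange(-48,49,3); X=np.c_[(cen+u[:,None]*ey)/1000,[z]*len(u)]
          q=(proj(p,X)-[W[0],W[2]]+.5)*k-.5
          print(z,[(int(a),int(g[int(round(y)),int(round(x))])) for a,(x,y) in zip(u,q)])
    vis.append(cv2.resize(c,None,fx=1.8,fy=1.2))
w=max(v.shape[1] for v in vis)
cv2.imwrite("pics/sl2.png",np.vstack([cv2.copyMakeBorder(v,0,4,0,w-v.shape[1],0) for v in vis]))
E
python3 m4.py
```

```text
-6.4015045166015625 2.553021087646485
scene [ 550.  -153.9] [ 30.5 119.1] 16.6 cent 549.9 -153.6 PA -73.4
-3.7502288818359375 3.664756774902343
top [ 549.9 -155.7] [ 32.5 120.8] 17.5 cent 550.1 -155.7 PA -73.1
0.11 [(-48, 101), (-45, 78), (-42, 56), (-39, 49), (-36, 51), (-33, 50), (-30, 53), (-27, 55), (-24, 56), (-21, 60), (-18, 61), (-15, 75), (-12, 83), (-9, 79), (-6, 78), (-3, 80), (0, 85), (3, 89), (6, 87), (9, 83), (12, 79), (15, 67), (18, 61), (21, 57), (24, 55), (27, 55), (30, 57), (33, 56), (36, 55), (39, 57), (42, 59), (45, 65), (48, 83)]
0.09 [(-48, 60), (-45, 50), (-42, 58), (-39, 51), (-36, 54), (-33, 59), (-30, 54), (-27, 57), (-24, 61), (-21, 66), (-18, 77), (-15, 81), (-12, 79), (-9, 77), (-6, 81), (-3, 85), (0, 85), (3, 84), (6, 82), (9, 75), (12, 62), (15, 60), (18, 58), (21, 56), (24, 56), (27, 54), (30, 55), (33, 51), (36, 53), (39, 59), (42, 64), (45, 87), (48, 120)]
```

View pics/sl2.png

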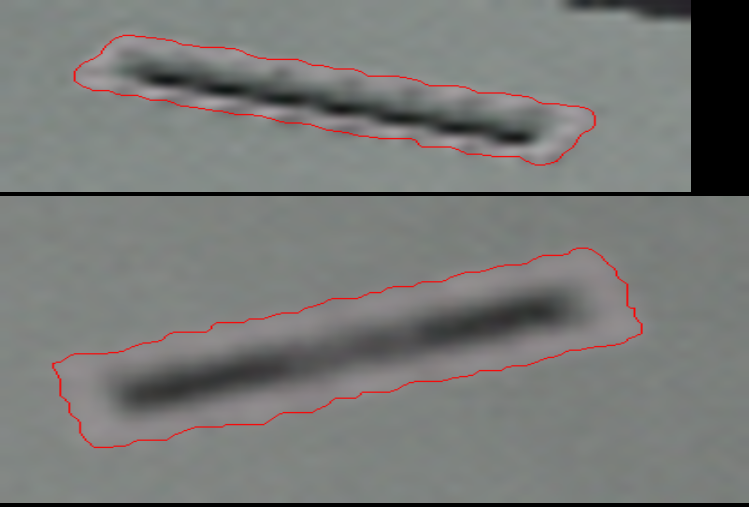

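```bash
cat > m5.py <<'E'
from station import r
from h import *
vis=[]
for n in("scene","top"):
    p=r.camera_params(n); im=cv2.imread(f"pics/{n}0.png")
    W=dict(scene=(284,312,190,222),top=(196,224,178,206))[n]; k=13
    c=cv2.resize(im[W[2]:W[3],W[0]:W[1]],None,fx=k,fy=k,interpolation=cv2.INTER_CUBIC)
    c=np.clip(c.astype(float)*1.8,0,255).astype(np.uint8)
    for yaw,col in((24,(0,0,255)),):
        A=np.deg2rad(yaw);R=np.array([[np.cos(A),-np.sin(A)],[np.sin(A),np.cos(A)]])
        for z in(.145,.085):
            q=np.array([[1,1],[1,-1],[-1,-1],[-1,1]])*.008@R.T+[.5584,.1953]
            u=((proj(p,np.c_[q,[z]*4])-[W[0],W[2]]+.5)*k).astype(int); cv2.polylines(c,[u],True,col,1)
    vis.append(c)
h=max(v.shape[0] for v in vis)
cv2.imwrite("pics/hd.png",np.hstack([cv2.copyMakeBorder(v,0,h-v.shape[0],0,4,0) for v in vis]))
E
python3 m5.py
```

```text
(no output)
```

View pics/hd.png

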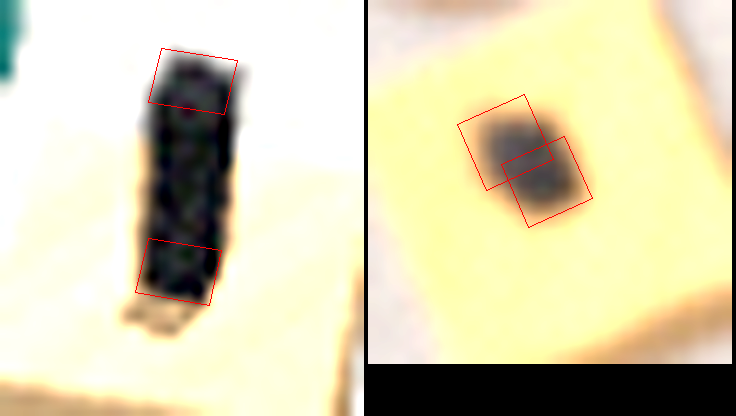

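Slot centre: (0.5500, -0.1547), yaw 16.8°, and the two views agree to 2 mm. Stand: (0.5584, 0.1953), yaw 24°, with the handle aligned to it. Inside the slot, the brighter strip suggests the guard assembly is about 4 mm towards -y. Next I'll check IK and then grasp.

```bash
cat >> h.py <<'E'
ST=np.array([.5584,.1953]);SL=np.array([.5500,-.1547]);AS=np.deg2rad(24.0);AB=np.deg2rad(16.8)
EX=np.array([np.cos(AB),np.sin(AB)]);EY=np.array([-np.sin(AB),np.cos(AB)])
def quat(jaw,flip=False):
    ph=(jaw+np.pi/2)/2+(np.pi/2 if flip else 0); return np.array([0,np.cos(ph),np.sin(ph),0])
E
python3 - <<'E'
from station import r
from h import *
for fl in(0,1):
    for xy,a in((ST,AS),(SL,AB)):
        for z in(.25,.096): print(fl,z,np.round(r.inverse_kinematics([*xy,z],quat(a,fl)),2) if r.inverse_kinematics([*xy,z],quat(a,fl)) is not None else None)
E
```

```text
0 0.25 [ 0.22  0.29  1.44 -0.    1.41 -0.2 ]
0 0.096 [ 0.22  0.4   1.67 -0.    1.07 -0.2 ]
0 0.25 [-0.4   0.26  1.48 -0.    1.4  -0.69]
0 0.096 [-0.4   0.38  1.71 -0.    1.05 -0.69]
1 0.25 None
1 0.096 None
1 0.25 [-0.4   0.26  1.48 -0.    1.4   2.45]
1 0.096 [-0.4   0.38  1.71 -0.    1.05  2.45]
```

```bash
python3 - <<'E'
from station import r
from h import *
q=quat(AS)
def st(m):
    s=r.read_state(); print(m,round(s["clock"],2),s["eef_pos"].round(4),s["wrist_force"].round(2),round(s["finger_gap"],4))
r.move_pose([*ST,.22],q); st("above")
r.movel([*ST,.098],max_speed=.15); st("down")
r.grip(0.0); st("grip")
im=r.read_camera("top"); cv2.imwrite("pics/t1.png",cv2.cvtColor(im,4)[150:240,150:270])
im=r.read_camera("scene"); cv2.imwrite("pics/s1.png",cv2.resize(cv2.cvtColor(im,4)[140:280,230:380],None,fx=4,fy=4))
E
```

```text
above 2.04 [0.5579 0.1963 0.2201] [-1.08 -0.53  1.05] 0.0853
down 3.01 [0.5591 0.1957 0.0989] [ 0.24  0.37 -0.08] 0.0855
grip 3.64 [0.5586 0.1953 0.0984] [ 0.35 -0.26  3.28] 0.0169
```

View pics/s1.png

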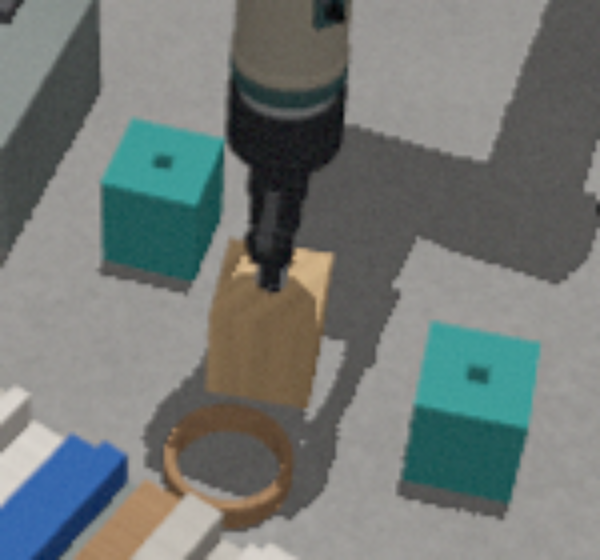

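```bash
python3 - <<'E'
from station import r
from h import *
def st(m):
    s=r.read_state(); print(m,round(s["clock"],2),s["eef_pos"].round(4),s["wrist_force"].round(2),round(s["finger_gap"],4))
r.movel([*ST,.245],max_speed=.15); st("lift")
p=SL-0.004*EY
r.move_pose([*p,.24],quat(AB)); st("over")
r.movel([*p,.213]); r.hold(.3); st("hover")
for n in("top","scene"):
    im=cv2.cvtColor(r.read_camera(n),4); cv2.imwrite(f"pics/{n}2.png",im)
    W=dict(scene=(160,260,90,180),top=(280,380,150,240))[n]
    cv2.imwrite(f"pics/{n}2c.png",cv2.resize(im[W[2]:W[3],W[0]:W[1]],None,fx=6,fy=6,interpolation=cv2.INTER_CUBIC))
    pr=r.camera_params(n); print(n,"exp tip",proj(pr,[*p,.2134-.0934]),"slot",proj(pr,[*SL,.11]))
E
```

```text
lift 4.88 [0.5577 0.1951 0.2438] [ 0.89 -0.08 -1.36] 0.0174
over 6.21 [ 0.5514 -0.1574  0.2399] [ 0.24  0.07 -0.54] 0.0168
hover 6.84 [ 0.5516 -0.1585  0.2138] [-0.22 -0.23 -1.39] 0.0167
top exp tip [[329.31643337 190.56711859]] slot [[327.41276556 191.47368291]]
scene exp tip [[204.90849806 150.90604792]] slot [[206.38559403 153.61325452]]
```

View pics/scene2c.png

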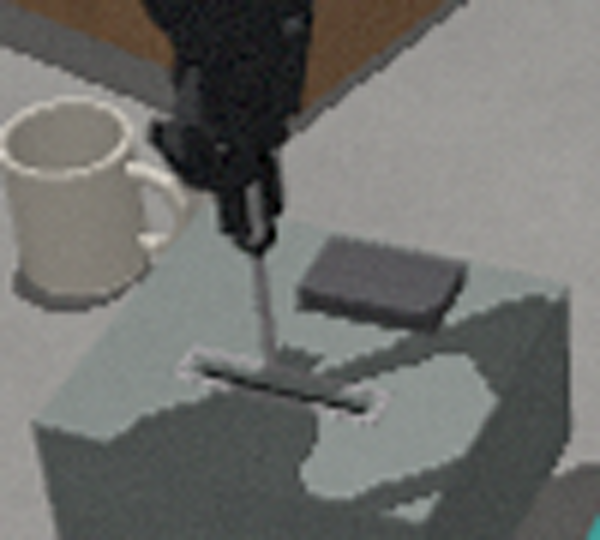

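View pics/top2c.png

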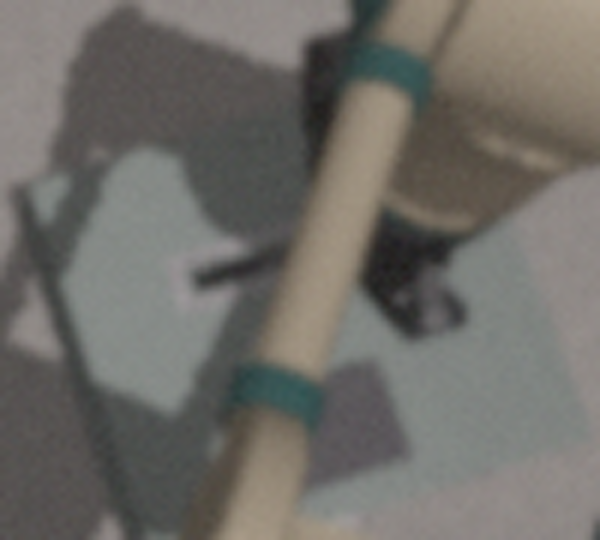

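```bash
python3 - <<'E'
from station import r
from h import *
pr=r.camera_params("scene"); im=cv2.imread("pics/scene2.png").astype(int)
p=SL-0.004*EY
for z in(.195,.18,.165,.15,.135,.12):
    u=proj(pr,[*p,z])[0]; y=int(round(u[1])); row=im[y,195:213]; print(z,u.round(1),"cols195+ R-G:",(row[:,2]-row[:,1]).tolist())
s=[r.read_state() for _ in range(1)]
print(s[0]["clock"],s[0]["eef_pos"])
E
```

```text
0.195 [202.3 131.9] cols195+ R-G: [-7, -7, -7, -7, -6, -9, -7, -3, 0, -7, -8, -8, -7, -7, -7, -8, -9, -7]
0.18 [202.9 135.8] cols195+ R-G: [-8, -6, -8, -6, -7, -8, -8, -1, 3, -2, -7, -9, -7, -8, -7, -5, 0, -1]
0.165 [203.4 139.7] cols195+ R-G: [-6, -6, -7, -5, -5, -9, -7, -5, 1, 4, -6, -5, -7, -8, -4, -1, -3, 0]
0.15 [203.9 143.5] cols195+ R-G: [-7, -9, -9, -8, -7, -7, -7, -6, 0, 5, -2, -6, -8, -7, -7, -6, -5, -6]
0.135 [204.4 147.2] cols195+ R-G: [-7, -8, -7, -8, -8, -7, -7, -6, -5, 2, 4, -5, -6, -7, -9, -6, -6, -7]
0.12 [204.9 150.9] cols195+ R-G: [-5, -3, -7, -5, -7, -8, -4, -5, -2, 1, 2, 3, 1, -1, -2, -3, -6, -7]
6.9417 [ 0.55137403 -0.15862126  0.21350912]
```

Scene view: the tip is at pixel (205,151), as predicted (204.9,150.9), right above the slot, and the shank is vertical within about 0.5 px. Now the guarded descent.

```bash
cat >> h.py <<'E'
from station import r
G=.0934
def force(n=4,dt=.02):
    F=[]
    for _ in range(n): r.hold(dt); F.append(r.read_state()["wrist_force"])
    return np.mean(F,0)
def descend(p,z0,z1,step,base,lim=2.5,lat=3.5,n=3):
    """tip from z0 to z1, stop at contact"""
    z=z0
    while z>z1+1e-6:
        z=max(z1,z-step); r.movel([*p,z+G],max_speed=.05)
        d=force(n)-base; e=r.read_state()
        bx=d[:2]@EX;by=d[:2]@EY
        print(f"tip {z*1000:.1f} t {e['clock']:.2f} Fz {d[2]:.2f} bx {bx:.2f} by {by:.2f}")
        if d[2]>lim or np.hypot(bx,by)>lat: return z,d
    return None,d
E
python3 - <<'E'
from h import *
p=SL-.004*EY
b=force(12); print("base",b.round(2),r.read_state()["clock"])
np.save("base.npy",b)
r.movel([*p,.112+G],max_speed=.05)
print(descend(p,.112,.094,.002,b))
E
```

```text
base [-0.25 -0.11 -1.19] 7.1417
tip 110.0 t 7.74 Fz 0.21 bx 0.82 by 0.10
tip 108.0 t 8.04 Fz 0.13 bx 0.68 by -0.15
tip 106.0 t 8.34 Fz 0.31 bx 0.13 by 0.36
tip 104.0 t 8.64 Fz -0.08 bx 0.63 by -0.25
tip 102.0 t 8.94 Fz 0.13 bx 0.75 by -0.18
tip 100.0 t 9.24 Fz 0.05 bx 0.65 by -0.31
tip 98.0 t 9.54 Fz 0.36 bx 0.20 by 0.02
tip 96.0 t 9.84 Fz 0.04 bx 0.39 by -0.34
tip 94.0 t 10.14 Fz 0.67 bx 0.32 by 0.10
(None, array([0.27979054, 0.19187011, 0.67104714]))
```

```bash
python3 - <<'E'
from h import *
p=SL-.004*EY; b=np.load("base.npy")
print(descend(p,.094,.068,.001,b,lim=2.2))
E
```

```text
tip 93.0 t 10.44 Fz 0.30 bx -0.03 by -0.33
tip 92.0 t 10.74 Fz 0.07 bx -0.30 by 0.05
tip 91.0 t 11.04 Fz 0.22 bx 0.00 by 0.51
tip 90.0 t 11.34 Fz 0.16 bx 0.66 by 0.22
tip 89.0 t 11.64 Fz 0.58 bx 0.64 by 0.14
tip 88.0 t 11.94 Fz -0.26 bx 0.01 by -0.03
tip 87.0 t 12.24 Fz 0.61 bx 0.41 by 0.50
tip 86.0 t 12.54 Fz 0.56 bx 0.76 by 0.09
tip 85.0 t 12.84 Fz 0.14 bx 0.41 by -0.52
tip 84.0 t 13.14 Fz 0.13 bx 0.59 by 0.49
tip 83.0 t 13.44 Fz -0.09 bx 0.22 by 0.27
tip 82.0 t 13.74 Fz 0.09 bx 0.34 by -0.17
tip 81.0 t 14.04 Fz 2.41 bx 0.60 by -0.07
(0.08099999999999999, array([0.59356702, 0.10134867, 2.40829783]))
```

```bash
python3 - <<'E'
from h import *
p=SL-.004*EY; b=np.load("base.npy")
z,d=descend(p,.081,.0745,.001,b,lim=9.5,lat=5)
print(z)
im=cv2.cvtColor(r.read_camera("top"),4); cv2.imwrite("pics/top3c.png",cv2.resize(im[150:270,270:390],None,fx=5,fy=5,interpolation=cv2.INTER_CUBIC))
E
```

```text
tip 80.0 t 14.34 Fz 6.09 bx -0.07 by 0.02
tip 79.0 t 14.64 Fz 6.46 bx -0.20 by 0.11
tip 78.0 t 14.94 Fz 6.94 bx 0.65 by 0.41
tip 77.0 t 15.24 Fz 6.78 bx 0.05 by 0.45
tip 76.0 t 15.54 Fz 7.33 bx 0.06 by -0.62
tip 75.0 t 15.84 Fz 7.80 bx -0.46 by 0.81
tip 74.5 t 16.14 Fz 6.68 bx 0.68 by 0.15
None
```

View pics/top3c.png

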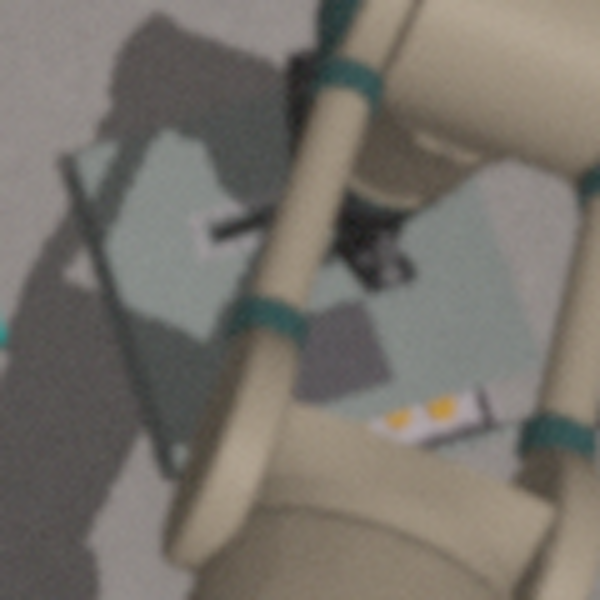

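The drawer has come out: its inside and yellow keys show at about crop (430,415). Next I'll withdraw the rod, move over the stand and check how far out the drawer is.

```bash
python3 - <<'E'
from h import *
p=SL-.004*EY
r.hold(.4)
r.movel([*p,.24],max_speed=.1); print(r.read_state()["clock"],r.read_state()["wrist_force"].round(2))
r.move_pose([*ST,.245],quat(AS)); r.hold(.3); print(r.read_state()["clock"],r.read_state()["eef_pos"].round(4))
for n in("top","scene"):
    im=cv2.cvtColor(r.read_camera(n),4); cv2.imwrite(f"pics/{n}4.png",im)
W=cv2.imread("pics/top4.png")[150:270,270:390];S=cv2.imread("pics/scene4.png")[110:250,240:360]
cv2.imwrite("pics/c4.png",np.hstack([cv2.resize(W,(400,400),interpolation=2),cv2.resize(S,(400,466),interpolation=2)[:400]]))
pr=r.camera_params("scene")
for z in(.19,.17,.1516): print(z,proj(pr,[*ST,z]))
E
```

```text
17.4667 [ 0.43  0.19 -1.15]
19.1 [0.5587 0.1944 0.245 ]
0.19 [[299.21319594 184.02709046]]
0.17 [[298.82137106 189.31391576]]
0.1516 [[298.46929963 194.06435486]]
```

View pics/c4.png

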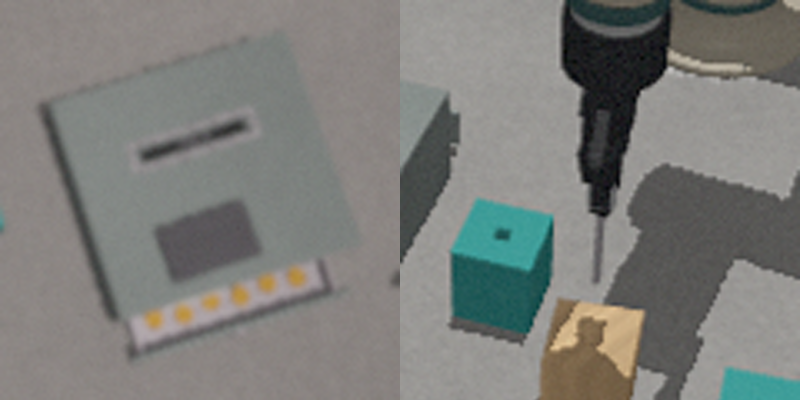

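```bash
python3 - <<'E'
from h import *
pr=r.camera_params("top")
for z in(.055,.03):
    d=(cast(pr,[[341.2,247]],z)[0,:2]-SL); print("drawer front edge x_b (mm; front at -130):",z,(d@EX*1000).round(1))
b=force(8); print(b.round(2))
for z in(.10,.088,.083,.075):
    r.movel([*ST,z+G],max_speed=.1); d=force(3)-b; print(z,d.round(2),r.read_state()["clock"])
    if np.linalg.norm(d)>4: break
else:
    r.movel([*ST,.012+G],max_speed=.1); d=force(3)-b; print("low",d.round(2),r.read_state()["clock"])
E
```

```text
drawer front edge x_b (mm; front at -130): 0.055 -167.2
drawer front edge x_b (mm; front at -130): 0.03 -168.9
[-0.14 -0.09 -0.89]
0.1 [ 0.48  0.4  -0.39] 20.05
0.088 [0.14 0.62 0.38] 20.3667
0.083 [ 0.3   0.01 -0.34] 20.6667
0.075 [ 0.1  -0.17 -0.15] 20.9667
low [ 0.28  0.53 -0.05] 21.8
```

```bash
python3 - <<'E'
from h import *
b=force(8)
z,d=descend(ST,.012,.002,.001,b,lim=2.0)
print(z)
E
```

```text
tip 11.0 t 22.23 Fz -0.17 bx -0.12 by -0.16
tip 10.0 t 22.53 Fz 0.34 bx -0.25 by -0.87
tip 9.0 t 22.83 Fz -0.13 bx -0.52 by -0.24
tip 8.0 t 23.13 Fz -0.53 bx -0.34 by -0.42
tip 7.0 t 23.43 Fz -0.47 bx -0.18 by 0.06
tip 6.0 t 23.73 Fz -0.34 bx 0.15 by -0.32
tip 5.0 t 24.03 Fz 0.56 bx 0.60 by -0.30
tip 4.0 t 24.33 Fz 6.83 bx -1.64 by -0.20
0.003999999999999997
```

Seated: contact comes at the height where the rod was picked up. Now I'll release, retreat and look.

```bash
python3 - <<'E'
from h import *
r.movel([*ST,.0048+G],max_speed=.05); print((force(4)).round(2))
r.grip(.085); r.hold(.2); print(r.read_state()["clock"],r.read_state()["finger_gap"])
r.movel([*ST,.23],max_speed=.15)
r.move_pose([.33,.42,.28],quat(AS)); r.hold(.3); print(r.read_state()["clock"],r.read_state()["wrist_force"].round(2))
for n in("top","scene"):
    cv2.imwrite(f"pics/{n}5.png",cv2.cvtColor(r.read_camera(n),4))
S0=cv2.imread("pics/scene0.png");S=cv2.imread("pics/scene5.png");T=cv2.imread("pics/top5.png")
f=lambda a:cv2.resize(a[180:250,265:335],(266,266),interpolation=2)
cv2.imwrite("pics/c5.png",np.hstack([f(S0),f(S),cv2.resize(T[170:220,185:235],(266,266),interpolation=2)]))
E
```

```text
[-0.37 -0.04  3.22]
25.5167 0.08514828306829893
28.075 [ 0.29 -0.12 -0.54]
```

View pics/c5.png

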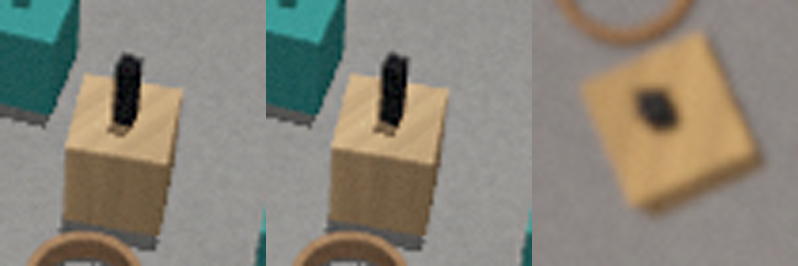

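View pics/top5.png

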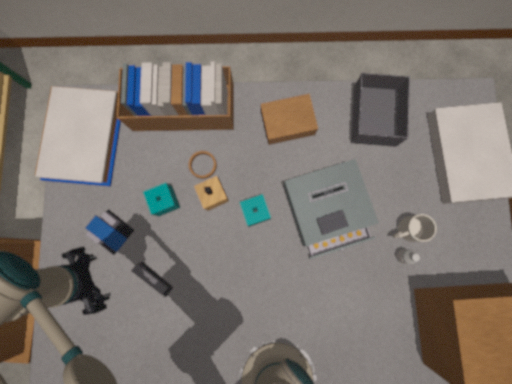

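The rod stands upright in its stand exactly as at the start (handle at about scene (297,205), top (208,190)). The drawer is out at top (338,241), the bystanders haven't moved and the arm is clear, so I'm handing in.

```bash
python3 -c "
from station import r
print(r.sign_off(), r.read_state()['clock'])"
```

```text
the job is handed in; nothing more can be done
the job is handed in; nothing more can be done
```

The drawer is open, the rod is back in its stand, and the job is handed in at about 28 s on the robot's clock.

- **Pressing the tab:** I took the rod from the wooden stand and lowered it through the slot without touching the sides. It met the tab about 29 mm below the box's top. I then pressed in 1 mm steps, with a measured force of at most about 8 N, until the drawer came out.
- **Drawer:** In the top picture its front edge measures about 37–39 mm out, which fits 40 mm fully out within what the picture can resolve.
- **Rod:** It touched down at the height where I had picked it up, with a brief 7 N on the stand. After release it looks the same as in the first picture: upright, with the foot of the handle on the block.
- **Other things:** In the last top picture everything else is where it started, and the arm is clear of it all.

No check failed. The two camera views of the slot differed by about 2 mm, within the stated calibration error. My first, rough measurement of the stand differed by about 10 mm between views, so I redid it, and the two views then agreed to about 2 mm.

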